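# Shadow the swinging wind vane with the reader probe

### The job

Lift the white reader probe out of its grey socket, push the wind vane's tail about 40 degrees aside, and let it go gently so that it swings freely on its centring spring. While it is still swinging widely, carry the probe's nose along above the orange target on the tail, within 25 mm sideways and 5 to 45 mm above it, touching nothing on the vane, for at least five seconds without a break. Then stand the probe back upright, fully down in its socket, let go of it, and leave everything else on the shelf where it is.

Things in the scene. Friction and masses are not known exactly. Their poses are not given: they have to be found in the camera images.
- vane_stand: Fixed test stand of the wind vane: dark steel foot plate 110 mm across and a grey round post 66 mm across, 48 mm high in all. Origin at the centre of its underside, on the vane's vertical turning axis; at rest the vane's tail points along the stand's own -x axis. It carries the vane.
- vane (a joint): Vane angle q about the vertical axis, rad: 0 at rest, positive anticlockwise from above, stops at +-1.05; not to exceed 0.95, 2.5 rad/s or 8 N. The target stands 0.15 m from the axis along (-cos q, -sin q) in the stand's axes. Nominal inertia 0.0035 kg m2 (up to 35% off), spring 0.013 N m/rad, damping 0.0009 N m s/rad, dry friction 0.0001 N m: period 3.2 s, decays to 37% in 8 s.
- vane_target (a point): Centre of the orange top face of the target, a black upright cylinder with an orange cap on the end of the vane's tail, 36 mm in diameter, from 50 to 95 mm above the table; this point is 95 mm up and 150 mm from the turning axis.
- vane_axis (a point): Point on the turning axis 95 mm above the table; nothing of the vane is higher. An aluminium arm (10 mm wide, 58 to 70 mm above the table) runs from the hub to the target, with a thin white upright fin 84 mm long in it, top at 95 mm; a brass counterweight reaches 115 mm to the other side.
- probe: White reader probe, loose: a plain upright cylinder 30 mm in diameter and 150 mm long, 0.15 kg (nominal), edges rounded 3 mm, with a thin grey band 60 mm up. Origin at the centre of its lower end face, z axis along it to its upper end. It stands in the socket at the start; grip it near its upper end (about 125 mm up).
- probe_nose (a point): The probe's nose: the centre of its lower end face, which reads the target and also fits the socket.
- socket: Fixed grey bayonet socket: a round sleeve 66 mm outside, 50 mm high, on a thin 84 mm flange, with a plain open bore 38 mm in diameter and a flat floor 6 mm above the table. Origin at the centre of its underside. No twisting is needed.
- logger: Black data logger housing 100 x 140 x 50 mm, bystander; origin under its centre.
- canister: Green silica canister with a white lid, 60 mm across, 100 mm high, bystander; origin under its centre.
- bracket: Steel L-shaped mounting bracket, foot 90 x 50 mm, upright 75 mm high at its +x end, bystander; origin under the foot's centre.
- spare_plug: Small grey spare plug, 32 mm across, 35 mm high, bystander; origin under its centre.
- driver: Screwdriver lying flat, bystander; origin under its middle.
- mug: Blue mug, 80 mm across, 90 mm high, bystander; origin under its centre.
Things that resemble listed ones, but are neither listed nor needed, are in the scene too. Of the things shaped like the probe, the white one is meant. Leave any blue or yellow look-alike of the socket alone.

How it is judged:
By the outcome, as a careful person would: the job done as asked, in the order asked, and still so for the second after the job is handed in, with the robot touching nothing.
It also fails if it takes over 64 s, if anything falls off the work surface, if the arm or the gripper's body presses on something with over 40 N, if the wrist force passes 120 N, or if a joint passes its speed limit or range.

### The arm

A 6-joint arm with a two-finger parallel gripper is mounted at the origin on the work surface. World frame = base frame: x ahead of the robot, y to its left, z up, the work surface at z = 0. Lengths are in m, angles in rad, forces in N, time in s.
With the tool pointing down it reaches from about 0.35 to 0.975 m from the base axis. Payload 4.9 kg.
Tool frame: the origin (TCP) lies on the centre line of the jaws, within the pads' length; the fingertips stand 8 mm ahead of it and the grasp point (between the pads) lies 11 mm behind it; z points along the fingers, y is the direction in which the jaws open and shut (so a half turn about z gives the same grasp; the last joint's range is limited). The gripper opens to 85 mm and grips with 20 to 120 N. Pads are 22 mm wide; open, the fingers measure 114 mm over their backs; the gripper's body (76 mm by 85 mm) begins 54 mm behind the grasp point. The pads swing forward as they close: fully open they stand 13 mm farther back than shut.
Start: joints at [1.113, 0.053, 1.613, -0, 1.476, -0.119], TCP at [0.208, 0.589, 0.239] pointing down, gripper open.
Joint ranges: [-3.01, 3.01], [-1.01, 2.22], [0.06, 2.58], [-1.02, 4.17], [0.09, 2.62], [-3.14, 3.14]. Speed limits (rad/s): [2.57, 2.57, 3.14, 3.14, 3.14, 3.14].

### API

Orientations are given as a rotation vector (axis times angle).
In Python, from station import get_obs, get_image, calibration, finish_job gives the robot as it stands. The module is installed in compiled form; this text tells all that it offers.
- The arm moves only by the shell command python3 -m jog 'ROWS' [FORCE]. ROWS is JSON, a list of rows, each a list of 7 numbers: the shift along the tool's x, y, z in cm, then the turn, a rotation vector about the tool's x, y, z in rad, then the closure in counts, from 0 (fully open) to 255 (shut). In form: [[dx, dy, dz, ax, ay, az, jaw], ...]. A call has 1 to 8 rows; each row is the pose to reach, as a shift and turn from the pose measured when the call began, along the tool's axes at that moment; what a row does not reach only later rows make up. A row lasts 1/12 s, in which the tool goes at most 41.7 mm and 7.16 degrees, less where a joint would pass 70% of its speed; a pose out of reach is approached as far as the arm can. A call with a gripper value outside its range is refused whole. The fingers move at their own pace and stop on an object; FORCE is the grip in N (left out, the last holds). Time passes only in rows, so rows that repeat a pose let the fingers close. It gives the time, the measured TCP pose, the force and the opening at its end, in the units of the state.
- get_obs(): the state, without advancing time (a new reading comes with each control period).
- get_image(name): name is "scene" or "top"; returns the picture (420x560x3 uint8, red, green, blue); there is no depth.
- calibration(name): a dict with "vfov" (degrees; the focal length in pixels is half the picture's height over the tangent of half this angle, whatever the lens; pixels are square), "cx", "cy" (the principal point, pixels), "R" (3x3) and "t" (3): a world point X has camera coordinates R X + t. Camera axes: x right, y down, z forward; pixel columns grow to the right and rows downward; lengths in m; the calibration is good to about 2 mm. A picture is of the moment at which its call begins. calibration takes no time and is no camera call.
- finish_job(): hands the job in, once; it reports no verdict.
The state is a dict: "t": time; "q": joint angles; "dq": joint speeds; "effort": joint torques, N m; "tool_pos": TCP position; "tool_rot": TCP orientation; "contact_force": force on the tool from outside, world axes, zero at the start; "wrist_torque": the same for the moment, N m; "opening": finger opening in m.
Only numpy, scipy, OpenCV 4.12 (cv2) and the standard library are available. Lean on these libraries where they do the work, as an engineer would, in place of code of your own. Each camera call takes 0.05 s, during which the arm holds its last target. There are 200 camera calls.

## Working session

There is one attempt and no reset: what is moved stays moved. The work goes in short steps, Python scripts to look and compute and a shell command to move; the robot and the scene stay as the last step left them, time stands still between calls to the robot, and variables do not carry over. Pictures are saved under pics/ and viewed, about 8 in all and at most 12, crops included, and the job is handed in when it is done.

```bash
mkdir -p pics; python3 - <<'E'
from station import *
import cv2
for n in("scene","top"):
    c=calibration(n);print(n,c)
    cv2.imwrite(f"pics/{n}0.png",get_image(n)[:,:,::-1])
print(get_obs())
E
```

```text
scene {'vfov': 50.143595472580124, 'cx': 277.04084686097474, 'cy': 214.56886382965865, 'R': array([[ 0.45954516,  0.88793762, -0.01962217],
       [ 0.63138874, -0.3421488 , -0.69590406],
       [-0.6246331 ,  0.30741012, -0.71786664]]), 't': array([-0.27357976, -0.26176401,  1.50856066])}
top {'vfov': 50.2142097687804, 'cx': 278.2444700131994, 'cy': 203.0666693928407, 'R': array([[ 0.01987797, -0.99979481,  0.00389905],
       [-0.99575824, -0.02014783, -0.08977519],
       [ 0.08983533, -0.00209796, -0.99595442]]), 't': array([-0.00128933,  0.54174534,  1.18278634])}
{'t': 0.1, 'q': array([ 1.11300677e+00,  5.32710267e-02,  1.61412965e+00, -1.60955186e-05,
        1.47599614e+00, -1.18982334e-01]), 'dq': array([-0.00072538, -0.00152456, -0.00246157,  0.00156387, -0.00107796,
        0.00097411]), 'effort': array([ 1.38789542e-04, -3.94904280e+01, -3.71363640e+01, -1.22850406e-04,
        3.86977452e-03, -9.53107161e-06]), 'tool_pos': array([0.20748089, 0.58898732, 0.23821438]), 'tool_rot': array([-5.29568829e-01, -3.09613091e+00,  2.72367530e-03]), 'contact_force': array([-0.2939223 ,  0.87132917,  0.22100384]), 'wrist_torque': array([ 0.0247635 , -0.00195504,  0.01946465]), 'opening': 0.0856063390987829}
```

View pics/scene0.png

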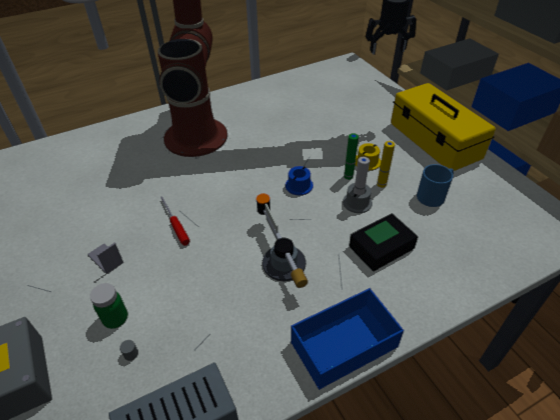

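View pics/top0.png

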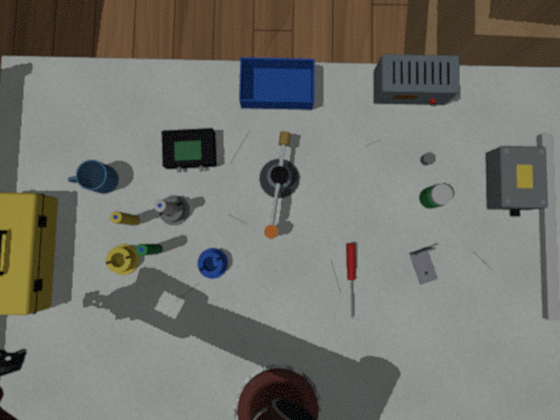

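Scene view: the white probe stands in the grey socket at about (362,175), with green (350,155) and yellow (386,163) look-alikes close by, the orange target at (263,200) and the vane hub at (284,245). Top view: probe top at about (160,205), socket (172,209), target (271,231), hub (279,176).

```bash
cat > h.py <<'E'
import numpy as np,cv2
from station import *
def f(c): return 210/np.tan(np.radians(c["vfov"]/2))
def ray(n,u,v):
    c=calibration(n);d=c["R"].T@np.array([(u-c["cx"])/f(c),(v-c["cy"])/f(c),1]);return -c["R"].T@c["t"],d/np.linalg.norm(d)
def plane(n,u,v,z):
    o,d=ray(n,u,v);return o+d*(z-o[2])/d[2]
def proj(n,X):
    c=calibration(n);p=c["R"]@np.asarray(X)+c["t"];return f(c)*p[0]/p[2]+c["cx"],f(c)*p[1]/p[2]+c["cy"]
def orange(n,img=None,lo=(5,170,120),hi=(16,255,255)):
    img=get_image(n) if img is None else img
    m=cv2.inRange(cv2.cvtColor(img,cv2.COLOR_RGB2HSV),lo,hi)
    k,l,s,ce=cv2.connectedComponentsWithStats(m)
    return [(int(s[i,4]),*np.round(ce[i],1)) for i in range(1,k) if s[i,4]>25]
E
python3 - <<'E'
from h import *
for n in("top","scene"):
    img=cv2.imread(f"pics/{n}0.png")[:,:,::-1]
    for a,u,v in orange(n,img): print(n,a,u,v,plane(n,u,v,.095).round(4))
t=cv2.imread("pics/top0.png");s=cv2.imread("pics/scene0.png")
a=cv2.resize(t[150:290,90:310],None,fx=3.6,fy=3.6,interpolation=cv2.INTER_CUBIC)
b=cv2.resize(s[125:285,240:410],None,fx=3.7,fy=3.7,interpolation=cv2.INTER_CUBIC)
cv2.imwrite("pics/tc.png",a);cv2.imwrite("pics/sc.png",b)
E
```

```text
top 109 270.7 231.1 [0.464  0.0273 0.095 ]
scene 89 262.6 198.0 [0.4662 0.027  0.095 ]
```

View pics/tc.png

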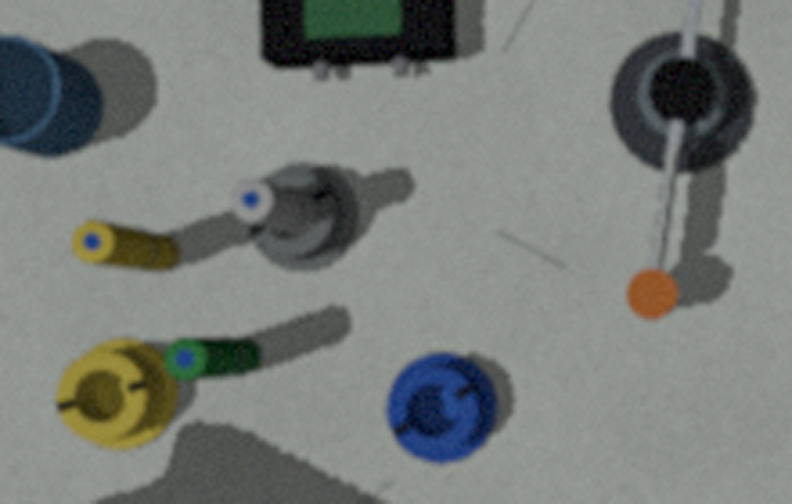

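View pics/sc.png

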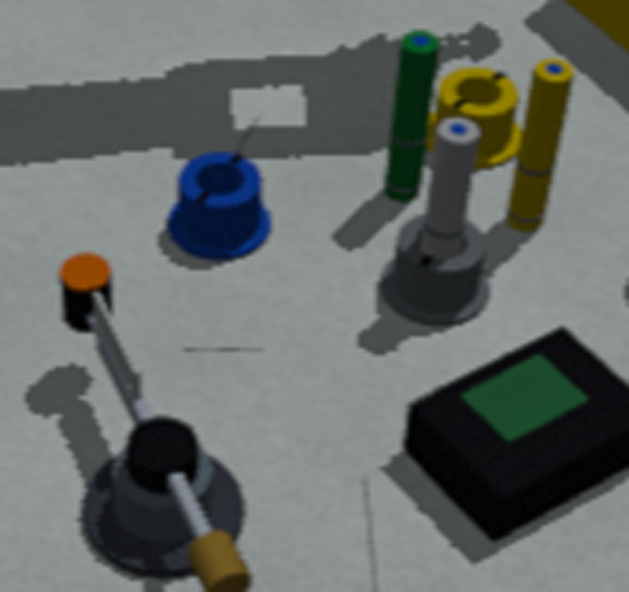

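Top crop: white probe top at (159.7,205.3) full-frame, green top (141.4,249.4), yellow top (115.6,217.2), hub (279.7,175.3). Scene crop: probe top (363.5,160.1), hub (284,247).

```bash
python3 - <<'E'
from h import *
from scipy.spatial.transform import Rotation as R
P=lambda *a:print(a,plane(*a).round(4))
P("top",159.7,205.3,.156);P("scene",363.5,160.1,.156)
P("top",279.7,175.3,.095);P("scene",284.05,247.2,.095)
P("top",141.4,249.4,.15);P("top",115.6,217.2,.15);P("top",172.5,207.8,.05)
P("top",212.5,262.5,.05);P("top",123,260,.05);P("top",216,148,.05)
for n in("top","scene"):
    c=calibration(n);print(n,(-c["R"].T@c["t"]).round(3))
    img=cv2.imread(f"pics/{n}0.png")[:,:,::-1]
    r=img[120:300,220:330]
    print([(a,u+220,v+120,plane(n,u+220,v+120,.064).round(4)) for a,u,v in orange(n,r,(13,110,60),(28,255,255))])
print(R.from_rotvec(get_obs()["tool_rot"]).as_matrix().round(3))
E
```

```text
('top', 159.7, 205.3, 0.156) [0.5187 0.2936 0.156 ]
('scene', 363.5, 160.1, 0.156) [0.5223 0.293  0.156 ]
('top', 279.7, 175.3, 0.095) [0.6064 0.0074 0.095 ]
('scene', 284.05, 247.2, 0.095) [ 0.6382 -0.0018  0.095 ]
('top', 141.4, 249.4, 0.15) [0.4127 0.3342 0.15  ]
('top', 115.6, 217.2, 0.15) [0.4883 0.3997 0.15  ]
('top', 172.5, 207.8, 0.05) [0.5212 0.2876 0.05  ]
('top', 212.5, 262.5, 0.05) [0.3806 0.1777 0.05  ]
('top', 123, 260, 0.05) [0.3824 0.4107 0.05  ]
('top', 216, 148, 0.05) [0.6833 0.1784 0.05  ]
top [0.433 0.012 1.227]
[(110, np.float64(284.3), np.float64(138.0), array([ 0.7108, -0.0029,  0.064 ])), (93, np.float64(271.1), np.float64(230.9), array([0.4653, 0.0267, 0.064 ]))]
scene [ 1.233 -0.31   0.895]
[(94, np.float64(262.5), np.float64(198.5), array([0.4381, 0.039 , 0.064 ])), (146, np.float64(298.1), np.float64(275.3), array([ 7.039e-01, -7.000e-04,  6.400e-02]))]
[[-0.943  0.332 -0.001]
 [ 0.332  0.943 -0.002]
 [ 0.    -0.002 -1.   ]]
```

```bash
python3 -m jog '[[-39.3,-17.5,0,0,0,-0.339,0],[-39.3,-17.5,0,0,0,-0.339,0],[-39.3,-17.5,0,0,0,-0.339,0],[-39.3,-17.5,0,0,0,-0.339,0],[-39.3,-17.5,0,0,0,-0.339,0],[-39.3,-17.5,0,0,0,-0.339,0],[-39.3,-17.5,0,0,0,-0.339,0],[-39.3,-17.5,0,0,0,-0.339,0]]' 40; python3 -c "
from h import *
from scipy.spatial.transform import Rotation as R
print(R.from_rotvec(get_obs()['tool_rot']).as_matrix().round(4))"
```

```text
t: 0.77
tool_pos: [0.4478, 0.3609, 0.2382]
tool_rot: [0.0, -3.14, 0.003]
contact_force: [0.6, 0.8, 0.1]
opening: 0.0854
[[-1.0e+00 -3.0e-04 -1.4e-03]
 [-3.0e-04  1.0e+00 -1.9e-03]
 [ 1.4e-03 -1.9e-03 -1.0e+00]]
```

```bash
python3 -m jog '[[-7.2,-6.8,0,0,0,0,0],[-7.2,-6.8,0,0,0,0,0],[-7.2,-6.8,0,0,0,0,0],[-7.2,-6.8,0,0,0,0,0],[-7.2,-6.8,3,0,0,0,0],[-7.2,-6.8,6,0,0,0,0],[-7.2,-6.8,9,0,0,0,0],[-7.2,-6.8,11.8,0,0,0,0]]' 40; python3 -c "
from h import *
cv2.imwrite('pics/s1.png',cv2.resize(get_image('scene')[80:260,270:470,::-1],None,fx=3,fy=3))"
```

```text
t: 1.43
tool_pos: [0.5184, 0.2932, 0.1183]
tool_rot: [0.001, -3.139, 0.003]
contact_force: [-0.3, -0.3, 0.5]
opening: 0.0854
```

View pics/s1.png

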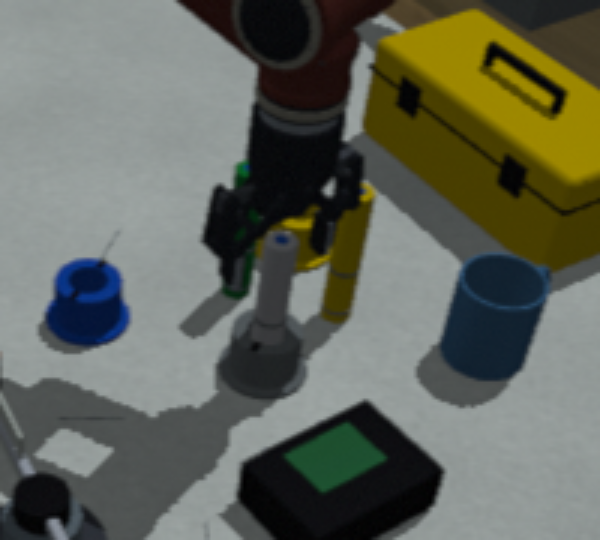

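The fingers straddle the white probe's upper end at about (283,240), with one tip on each side, and clear the green and yellow pieces. Next I close.

```bash
python3 -m jog '[[0,0,0,0,0,0,255],[0,0,0,0,0,0,255],[0,0,0,0,0,0,255],[0,0,0,0,0,0,255],[0,0,0,0,0,0,255],[0,0,0,0,0,0,255],[0,0,0,0,0,0,255],[0,0,0,0,0,0,255]]' 40
```

```text
t: 2.15
tool_pos: [0.5161, 0.2925, 0.114]
tool_rot: [0.001, -3.133, 0.006]
contact_force: [-0.8, 1.3, 5.3]
opening: 0.0289
```

```bash
python3 -m jog '[[0,0,-2,0,0,0,255],[0,0,-4,0,0,0,255],[0,0,-6,0,0,0,255],[0,0,-8,0,0,0,255],[0,0,-10,0,0,0,255],[0,0,-12,0,0,0,255],[0,0,-12,0,0,0,255],[0,0,-12,0,0,0,255]]'; python3 -c "
from h import *
from scipy.spatial.transform import Rotation as R
print(R.from_rotvec(get_obs()['tool_rot']).as_matrix().round(4))
cv2.imwrite('pics/s2.png',cv2.resize(get_image('scene')[60:260,240:440,::-1],None,fx=3,fy=3))"
```

```text
t: 2.82
tool_pos: [0.5176, 0.293, 0.2349]
tool_rot: [0.001, -3.135, 0.005]
contact_force: [-0.1, -0.1, -2.2]
opening: 0.0294
[[-1.0e+00 -9.0e-04 -6.6e-03]
 [-8.0e-04  1.0e+00 -3.1e-03]
 [ 6.6e-03 -3.1e-03 -1.0e+00]]
```

View pics/s2.png

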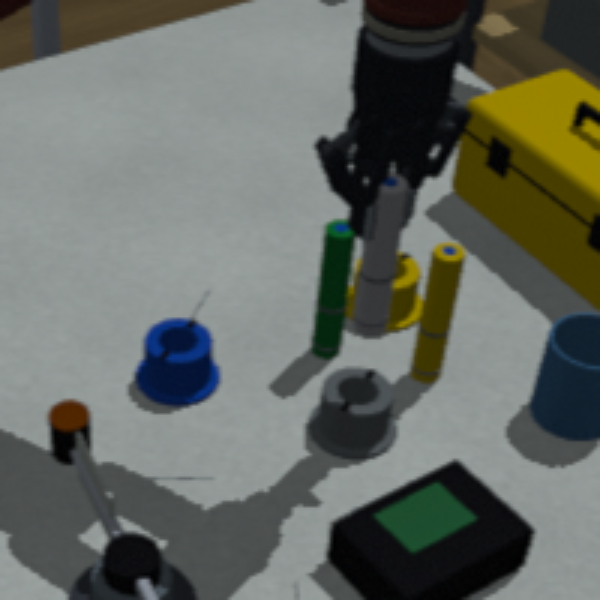

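The probe is lifted clear, with its nose at crop (371,328) and top dot at (391,182). The empty socket's rim centre is near (356,391). I'll check the probe's tilt and nose point by projection.

```bash
python3 - <<'E'
from h import *
for z in(.12,.125,.13,.135,.27,.275,.28,.285): print(z,np.round(proj("scene",(.5176,.293,z)),1))
print(plane("scene",358.7,190.3,.05))
E
```

```text
0.12 [360.9 169.8]
0.125 [361.1 168.3]
0.13 [361.3 166.8]
0.135 [361.5 165.4]
0.27 [368. 122.]
0.275 [368.3 120.2]
0.28 [368.5 118.4]
0.285 [368.8 116.7]
[0.52219651 0.29224908 0.05      ]
```

```bash
python3 -m jog '[[1.2,-4,1,0,0,0,255],[2.2,-8,2,0,0,0,255],[3.2,-12,3,0,0,0,255],[4.0,-16,4,0,0,0,255],[4.6,-19.5,5,0,0,0,255],[4.6,-21.3,5.2,0,0,0,255],[4.6,-21.3,5.2,0,0,0,255],[4.6,-21.3,5.2,0,0,0,255]]'; cat >> h.py <<'E'
AX=np.array([.614,.009]);PH=np.pi-.12
def u(q): return np.stack([np.cos(PH+q),np.sin(PH+q)],-1)
def tg(q): return np.stack([-np.sin(PH+q),np.cos(PH+q)],-1)
def brass(n,img=None,off=(220,90),wh=(150,130)):
    img=get_image(n) if img is None else img
    r=img[off[1]:off[1]+wh[1],off[0]:off[0]+wh[0]]
    return [(a,x+off[0],y+off[1]) for a,x,y in orange(n,r,(13,110,60),(28,255,255))]
E
python3 - <<'E'
from h import *
p=get_obs()["tool_pos"][:2];off=np.array([.001,0])
for q in(0,.1,.2,.3,.4,.5,.6,.65,.7,.75):
    s=AX+.15*u(q)-.033*tg(q)-off-p
    print(q,(100*np.array([-s[0],s[1]])).round(2))
i=get_image("top");cv2.imwrite("pics/t1.png",i[:,:,::-1]);print(orange("top",i),brass("top",i),orange("scene"))
E
```

```text
t: 3.53
tool_pos: [0.4692, 0.0786, 0.1801]
tool_rot: [-0.003, -3.128, 0.006]
contact_force: [0.4, -0.0, -1.8]
opening: 0.0288
0 [ 0.11 -1.89]
0.1 [ 0.55 -3.37]
0.2 [ 0.83 -4.87]
0.3 [ 0.97 -6.4 ]
0.4 [ 0.94 -7.94]
0.5 [ 0.77 -9.46]
0.6 [  0.45 -10.96]
0.65 [  0.23 -11.7 ]
0.7 [ -0.03 -12.42]
0.75 [ -0.32 -13.14]
[] [(110, np.float64(284.4), np.float64(138.0))] [(73, np.float64(262.3), np.float64(197.4))]
```

```bash
python3 -m jog '[[0.1,-0.7,-0.5,0,-0.013,0,255],[0.1,-1.1,-0.5,0,-0.013,0,255],[0.1,-1.4,-0.5,0,-0.013,0,255],[0.1,-1.7,-0.5,0,-0.013,0,255],[0.1,-2.0,-0.5,0,-0.013,0,255],[0.2,-2.4,-0.5,0,-0.013,0,255],[0.35,-2.9,-0.5,0,-0.013,0,255],[0.5,-3.4,-0.5,0,-0.013,0,255]]'; python3 - <<'E'
from h import *
p=get_obs()["tool_pos"][:2];off=np.array([.001,0])
for q in(0,.1,.2,.3,.4,.5,.6,.65,.7,.75):
    s=AX+.15*u(q)-.033*tg(q)-off-p
    print(q,(100*np.array([-s[0],s[1]])).round(2))
print(brass("top"),brass("scene",off=(250,200)),orange("scene"))
E
```

```text
t: 4.3
tool_pos: [0.465, 0.0455, 0.1865]
tool_rot: [-0.002, 3.14, -0.006]
contact_force: [-1.0, 0.4, -1.3]
opening: 0.0293
0 [-0.31  1.42]
0.1 [ 0.13 -0.05]
0.2 [ 0.41 -1.56]
0.3 [ 0.55 -3.09]
0.4 [ 0.53 -4.62]
0.5 [ 0.35 -6.15]
0.6 [ 0.03 -7.65]
0.65 [-0.19 -8.38]
0.7 [-0.45 -9.11]
0.75 [-0.74 -9.82]
[(106, np.float64(281.1), np.float64(137.6))] [(55, np.float64(256.4), np.float64(201.9)), (152, np.float64(302.1), np.float64(274.2))] [(61, np.float64(254.4), np.float64(199.3))]
```

```bash
python3 -m jog '[[0.25,-0.7,0,0,0,0,255],[0.4,-1.5,0,0,0,0,255],[0.5,-2.5,0,0,0,0,255],[0.55,-3.5,0,0,0,0,255],[0.5,-4.6,0,0,0,0,255],[0.37,-5.7,0,0,0,0,255],[0.2,-6.7,0,0,0,0,255],[0.0,-7.5,0,0,0,0,255]]'; python3 - <<'E'
from h import *
print(get_obs()["dq"].round(3))
p=get_obs()["tool_pos"][:2];off=np.array([.001,0])
for q in(.5,.6,.65,.7,.75):
    s=AX+.15*u(q)-.033*tg(q)-off-p
    print(q,(100*np.array([-s[0],s[1]])).round(2))
i=get_image("scene");cv2.imwrite("pics/s3.png",cv2.resize(i[60:300,200:420,::-1],None,fx=2.5,fy=2.5))
print(brass("top"),brass("scene",i,off=(250,200)),orange("scene",i))
E
```

```text
t: 5.12
tool_pos: [0.4652, -0.0309, 0.1869]
tool_rot: [0.001, 3.14, -0.006]
contact_force: [0.0, -0.0, -2.2]
opening: 0.029
[-0.183  0.086 -0.066  0.007 -0.017 -0.183]
0.5 [0.38 1.49]
0.6 [ 0.05 -0.01]
0.65 [-0.16 -0.74]
0.7 [-0.42 -1.47]
0.75 [-0.71 -2.18]
[(109, np.float64(261.0), np.float64(142.2))] [(134, np.float64(318.2), np.float64(263.1))] []
```

View pics/s3.png

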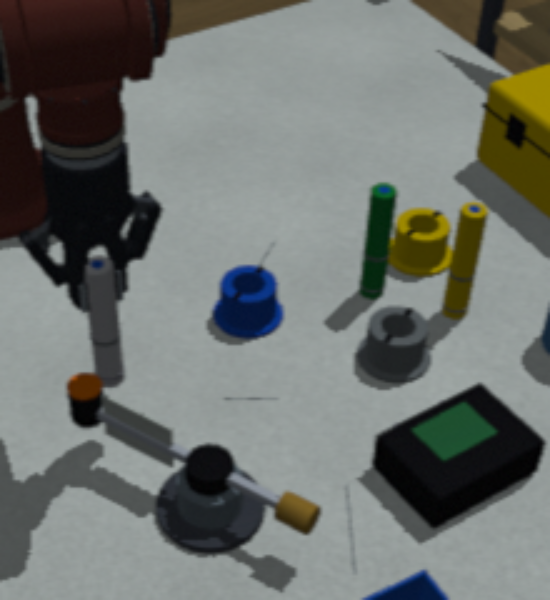

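Scene: the probe's nose rests against the target's side, with the cap at crop (85,386) and the brass counterweight at (298,511). The vane is about 34° aside. Finish the push to 40° and hold still.

```bash
python3 -m jog '[[-0.1,-0.5,0,0,0,0,255],[-0.2,-0.9,0,0,0,0,255],[-0.32,-1.2,0,0,0,0,255],[-0.4,-1.4,0,0,0,0,255],[-0.42,-1.47,0,0,0,0,255],[-0.42,-1.47,0,0,0,0,255],[-0.42,-1.47,0,0,0,0,255],[-0.42,-1.47,0,0,0,0,255]]'; cat >> h.py <<'E'
def qmeas(n="top"):
    """vane angle from the brass counterweight; returns (time of picture, q)"""
    t=get_obs()["t"]; b=max(brass(n,off=(220,100) if n=="top" else (240,220),wh=(110,65) if n=="top" else (110,80)))
    p=plane(n,b[1],b[2],.064)[:2]-AX
    return float(t),float((np.arctan2(p[1],p[0])-(PH-np.pi)+np.pi)%(2*np.pi)-np.pi)
E
python3 - <<'E'
from h import *
print(qmeas(),qmeas("scene"))
b=plane("top",284.4,138,.064)[:2]-AX;print("rest",np.arctan2(b[1],b[0])-(PH-np.pi))
b=plane("scene",298.1,275.3,.064)[:2]-AX;print("rest s",np.arctan2(b[1],b[0])-(PH-np.pi))
o=get_obs();print(o["t"],o["tool_pos"],o["dq"].round(3))
def q(t):return .7*np.exp(-t/7.8)*np.cos(1.93*t)
p=o["tool_pos"][:2]
for k in range(1,14):
    s=AX+.15*u(q((k-1.3)/12 if k>1.3 else 0))-np.array([.001,0])-p
    print(k,(100*np.array([-s[0],s[1]])).round(2))
E
```

```text
t: 5.88
tool_pos: [0.4696, -0.0454, 0.187]
tool_rot: [0.002, 3.14, -0.006]
contact_force: [-1.1, 0.0, -1.6]
opening: 0.0291
(5.8833, 0.7187057278673388) (5.9333, 0.7552037893526191)
rest -0.004919701228671733
rest s 0.012166320470476444
5.9833 [ 0.46954332 -0.04538188  0.18694477] [-0.002  0.     0.001  0.001  0.001 -0.001]
1 [-1.8  -2.78]
2 [-1.72 -2.66]
3 [-1.49 -2.3 ]
4 [-1.16 -1.71]
5 [-0.76 -0.91]
6 [-0.33  0.09]
7 [0.07 1.28]
8 [0.39 2.63]
9 [0.59 4.08]
10 [0.65 5.6 ]
11 [0.56 7.13]
12 [0.31 8.61]
13 [-0.06 10.  ]
```

```bash
cat > fit.py <<'E'
import json,sys
from h import *
from scipy.optimize import least_squares
from scipy.integrate import solve_ivp
T0=float(sys.argv[1]); L="log.json"
try: log=json.load(open(L))
except Exception: log=[]
o=get_obs();p0=o["tool_pos"]
for n in sys.argv[2:] or ["top"]:
    try: log.append([*qmeas(n),n])
    except Exception as e: print("no brass",n)
json.dump(log,open(L,"w"))
D=np.array([[a,b-(.012 if n=="scene" else -.005)] for a,b,n in log])
def sim(x,t):
    A,I,t0=x
    s=solve_ivp(lambda t,y:[y[1],-(.013*y[0]+.0009*y[1]+.0001*np.tanh(y[1]*100))/I],(0,max(t.max()-t0,.1)+.01),[A,0],dense_output=True,max_step=.05)
    return np.where(t>t0,s.sol(np.maximum(t-t0,0))[0],A)
x0=[.72,.0035,T0]
r=least_squares(lambda x:np.r_[(sim(x,D[:,0])-D[:,1])/.015,(x-x0)/[.02,.0007,.04]],x0,diff_step=1e-3)
o=get_obs();t=o["t"];p=o["tool_pos"]
print("fit",r.x.round(4),"res",(sim(r.x,D[:,0])-D[:,1]).round(3)[-4:],"now q",sim(r.x,np.array([t]))[0].round(3),"t",t,"tool",p.round(4),"tgt dist before pic mm",(1000*np.linalg.norm(p0[:2]+[.001,0]-AX-.15*u(sim(r.x,D[-1:,0])[0]))).round(1))
for k in range(1,9):
    s=AX+.15*u(sim(r.x,np.array([t+k/12]))[0])-np.array([.001,0])-p[:2]
    print(k,(100*np.array([-s[0],s[1]])).round(2))
print("dz to hold TCP .228:",round(-100*(.228-p[2]),2),"rotvec",o["tool_rot"].round(3))
E
rm -f log.json
python3 -m jog '[[0,0,-4,0,0,0,255],[-0.4,-0.5,-4.2,0,0,0,255],[-0.9,-1.1,-4.2,0,0,0,255],[-1.1,-1.5,-4.2,0,0,0,255],[-0.8,-0.9,-4.2,0,0,0,255],[-0.35,0.1,-4.2,0,0,0,255]]'; python3 fit.py 6.03 top
```

```text
t: 6.48
tool_pos: [0.4722, -0.0443, 0.2273]
tool_rot: [-0.005, -3.14, 0.005]
contact_force: [-0.1, -0.1, -1.5]
opening: 0.0287
fit [7.1690e-01 2.6000e-03 5.9977e+00] res [0.004] now q 0.292 t 6.5333 tool [ 0.4713 -0.0421  0.2272] tgt dist before pic mm 18.6
1 [0.8  4.25]
2 [0.8  6.01]
3 [0.6  7.74]
4 [0.22 9.35]
5 [-0.29 10.79]
6 [-0.84 12.  ]
7 [-1.39 12.97]
8 [-1.86 13.68]
dz to hold TCP .228: -0.08 rotvec [-2.00e-03 -3.14e+00  2.00e-03]
```

```bash
python3 -m jog '[[0.8,4.1,-0.1,0,0,0,255],[0.8,6.1,-0.1,0,0,0,255],[0.6,7.8,-0.1,0,0,0,255],[0.2,9.4,-0.1,0,0,0,255],[-0.3,10.8,-0.1,0,0,0,255]]'; python3 fit.py 6.03 top
```

```text
t: 6.95
tool_pos: [0.4733, 0.0677, 0.2271]
tool_rot: [0.0, -3.138, 0.001]
contact_force: [0.7, 0.1, -1.7]
opening: 0.0288
fit [7.1740e-01 2.6000e-03 5.9988e+00] res [0.003 0.   ] now q -0.325 t 7.0 tool [0.474  0.0694 0.2272] tgt dist before pic mm 2.0
1 [-0.92  1.48]
2 [-1.43  2.29]
3 [-1.82  2.85]
4 [-2.06  3.17]
5 [-2.12  3.25]
6 [-2.01  3.1 ]
7 [-1.74  2.74]
8 [-1.35  2.17]
dz to hold TCP .228: -0.08 rotvec [ 3.000e-03 -3.139e+00 -2.000e-03]
```

Prediction fits within 2 mm; tracking starts at about t = 6.7. Full eight rows now.

```bash
python3 -m jog '[[-0.9,1.5,-0.1,0,0,0,255],[-1.4,2.3,-0.1,0,0,0,255],[-1.8,2.85,-0.1,0,0,0,255],[-2.05,3.15,-0.1,0,0,0,255],[-2.1,3.25,-0.1,0,0,0,255],[-2.0,3.1,-0.1,0,0,0,255],[-1.75,2.75,-0.1,0,0,0,255],[-1.35,2.15,-0.1,0,0,0,255]]'; python3 fit.py 6.03 top
```

```text
t: 7.67
tool_pos: [0.4871, 0.0904, 0.2282]
tool_rot: [0.002, -3.139, -0.002]
contact_force: [-0.8, -0.6, -0.9]
opening: 0.0291
fit [7.2020e-01 2.6000e-03 5.9934e+00] res [0.003 0.002 0.001] now q -0.435 t 7.7167 tool [0.4865 0.0893 0.2281] tgt dist before pic mm 2.2
1 [ 0.6  -0.99]
2 [ 1.1  -2.03]
3 [ 1.55 -3.2 ]
4 [ 1.92 -4.47]
5 [ 2.18 -5.79]
6 [ 2.32 -7.1 ]
7 [ 2.35 -8.35]
8 [ 2.28 -9.48]
dz to hold TCP .228: 0.01 rotvec [ 1.000e-03 -3.138e+00 -0.000e+00]
```

```bash
python3 -m jog '[[0.6,-1.0,0,0,0,0,255],[1.1,-2.05,0,0,0,0,255],[1.55,-3.2,0,0,0,0,255],[1.9,-4.5,0,0,0,0,255],[2.2,-5.8,0,0,0,0,255],[2.3,-7.1,0,0,0,0,255],[2.35,-8.35,0,0,0,0,255],[2.3,-9.5,0,0,0,0,255]]'; python3 fit.py 6.03 top
```

```text
t: 8.38
tool_pos: [0.4629, -0.0074, 0.2283]
tool_rot: [-0.001, -3.138, 0.0]
contact_force: [0.1, -0.1, -1.8]
opening: 0.0289
fit [7.1980e-01 2.6000e-03 5.9926e+00] res [0.003 0.002 0.001 0.001] now q 0.256 t 8.4333 tool [ 0.4633 -0.0088  0.2283] tgt dist before pic mm 2.3
1 [-0.26 -1.13]
2 [-0.41 -1.82]
3 [-0.54 -2.3 ]
4 [-0.62 -2.57]
5 [-0.64 -2.63]
6 [-0.59 -2.49]
7 [-0.5  -2.15]
8 [-0.37 -1.64]
dz to hold TCP .228: 0.03 rotvec [-3.000e-03 -3.138e+00  3.000e-03]
```

```bash
python3 -m jog '[[-0.26,-1.1,0,0,0,0,255],[-0.4,-1.8,0,0,0,0,255],[-0.55,-2.3,0,0,0,0,255],[-0.6,-2.55,0,0,0,0,255],[-0.65,-2.6,0,0,0,0,255],[-0.6,-2.5,0,0,0,0,255],[-0.5,-2.15,0,0,0,0,255],[-0.35,-1.65,0,0,0,0,255]]'; python3 fit.py 6.03 top
```

```text
t: 9.1
tool_pos: [0.4666, -0.0248, 0.2283]
tool_rot: [-0.003, -3.138, 0.003]
contact_force: [0.1, -0.7, -2.0]
opening: 0.0293
fit [7.2130e-01 2.6000e-03 5.9907e+00] res [ 0.002 -0.002 -0.001 -0.003] now q 0.328 t 9.15 tool [ 0.4663 -0.0239  0.2282] tgt dist before pic mm 1.0
1 [0.15 0.95]
2 [0.26 1.82]
3 [0.32 2.77]
4 [0.33 3.78]
5 [0.26 4.79]
6 [0.13 5.78]
7 [-0.06  6.7 ]
8 [-0.28  7.52]
dz to hold TCP .228: 0.02 rotvec [-1.000e-03 -3.138e+00  1.000e-03]
```

```bash
python3 -m jog '[[0.15,0.95,0,0,0,0,255],[0.25,1.8,0,0,0,0,255],[0.3,2.75,0,0,0,0,255],[0.3,3.8,0,0,0,0,255],[0.25,4.8,0,0,0,0,255],[0.1,5.8,0,0,0,0,255],[-0.05,6.7,0,0,0,0,255],[-0.3,7.5,0,0,0,0,255]]'; python3 fit.py 6.03 top
```

```text
t: 9.82
tool_pos: [0.4695, 0.0523, 0.2282]
tool_rot: [-0.0, -3.138, 0.001]
contact_force: [0.2, -0.3, -2.3]
opening: 0.0289
fit [7.2140e-01 2.6000e-03 5.9908e+00] res [-0.002 -0.001 -0.004  0.   ] now q -0.197 t 9.8667 tool [0.4699 0.0532 0.2282] tgt dist before pic mm 1.0
1 [-0.28  0.88]
2 [-0.48  1.37]
3 [-0.62  1.7 ]
4 [-0.7   1.88]
5 [-0.72  1.91]
6 [-0.66  1.8 ]
7 [-0.55  1.55]
8 [-0.4   1.17]
dz to hold TCP .228: 0.02 rotvec [ 1.000e-03 -3.138e+00 -1.000e-03]
```

```bash
python3 -m jog '[[-0.3,0.9,0,0,0,0,255],[-0.5,1.35,0,0,0,0,255],[-0.6,1.7,0,0,0,0,255],[-0.7,1.9,0,0,0,0,255],[-0.7,1.9,0,0,0,0,255],[-0.65,1.8,0,0,0,0,255],[-0.55,1.55,0,0,0,0,255],[-0.4,1.15,0,0,0,0,255]]'; python3 fit.py 6.03 top scene
```

```text
t: 10.53
tool_pos: [0.4737, 0.0643, 0.2282]
tool_rot: [0.001, -3.138, -0.0]
contact_force: [0.0, -0.8, -1.9]
opening: 0.0292
fit [7.219e-01 2.700e-03 5.990e+00] res [-0.002  0.001 -0.001  0.004] now q -0.221 t 10.6333 tool [0.4736 0.064  0.2282] tgt dist before pic mm 2.2
1 [ 0.4  -1.08]
2 [ 0.59 -1.76]
3 [ 0.76 -2.48]
4 [ 0.89 -3.23]
5 [ 0.99 -3.98]
6 [ 1.04 -4.69]
7 [ 1.06 -5.35]
8 [ 1.06 -5.94]
dz to hold TCP .228: 0.02 rotvec [-1.000e-03 -3.139e+00 -0.000e+00]
```

```bash
python3 -m jog '[[0.4,-1.05,0,0,0,0,255],[0.6,-1.75,0,0,0,0,255],[0.75,-2.5,0,0,0,0,255],[0.9,-3.25,0,0,0,0,255],[1.0,-4.0,0,0,0,0,255],[1.05,-4.7,0,0,0,0,255],[1.05,-5.35,0,0,0,0,255],[1.05,-5.95,0,0,0,0,255]]'; python3 fit.py 6.03 top
```

```text
t: 11.3
tool_pos: [0.4631, 0.0037, 0.2282]
tool_rot: [-0.001, -3.139, -0.0]
contact_force: [-0.2, 0.7, -2.1]
opening: 0.0288
fit [7.2140e-01 2.7000e-03 5.9897e+00] res [ 0.002 -0.002  0.003  0.002] now q 0.169 t 11.35 tool [0.4632 0.0029 0.2283] tgt dist before pic mm 1.0
1 [-0.02 -0.55]
2 [-0.05 -0.86]
3 [-0.07 -1.05]
4 [-0.08 -1.11]
5 [-0.07 -1.06]
6 [-0.05 -0.89]
7 [-0.03 -0.62]
8 [-0.   -0.27]
dz to hold TCP .228: 0.03 rotvec [-2.000e-03 -3.139e+00  1.000e-03]
```

```bash
python3 -m jog '[[0,-0.55,0,0,0,0,255],[-0.05,-0.85,0,0,0,0,255],[-0.05,-1.05,0,0,0,0,255],[-0.1,-1.1,0,0,0,0,255],[-0.05,-1.05,0,0,0,0,255],[-0.05,-0.9,0,0,0,0,255],[-0.05,-0.6,0,0,0,0,255],[0,-0.3,0,0,0,0,255]]'; python3 -c "
from h import *
cv2.imwrite('pics/s4.png',cv2.resize(get_image('scene')[60:300,200:420,::-1],None,fx=2.5,fy=2.5))"; python3 fit.py 6.03 top
```

```text
t: 12.02
tool_pos: [0.4632, 0.0004, 0.2283]
tool_rot: [-0.002, -3.139, 0.001]
contact_force: [0.5, -0.0, -0.1]
opening: 0.0288
fit [7.2150e-01 2.7000e-03 5.9895e+00] res [-0.002  0.003  0.002 -0.001] now q 0.143 t 12.1167 tool [0.4631 0.0006 0.2282] tgt dist before pic mm 1.9
1 [0.01 0.99]
2 [-0.    1.53]
3 [-0.04  2.09]
4 [-0.1   2.65]
5 [-0.17  3.18]
6 [-0.26  3.67]
7 [-0.35  4.11]
8 [-0.44  4.48]
dz to hold TCP .228: 0.02 rotvec [-1.000e-03 -3.139e+00  1.000e-03]
```

View pics/s4.png

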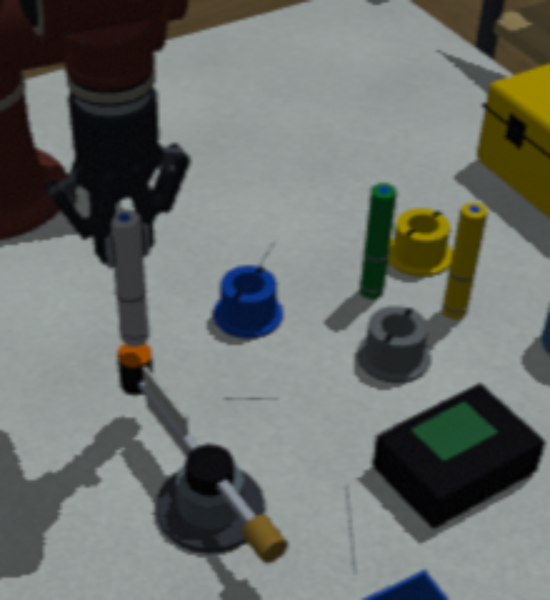

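The picture shows the nose at crop (133,340) directly above the cap at (134,355), with a gap between them. One more pass for margin, then back to the socket.

```bash
python3 -m jog '[[0,0.95,0,0,0,0,255],[0,1.5,0,0,0,0,255],[-0.05,2.1,0,0,0,0,255],[-0.1,2.65,0,0,0,0,255],[-0.15,3.2,0,0,0,0,255],[-0.25,3.65,0,0,0,0,255],[-0.35,4.1,0,0,0,0,255],[-0.45,4.5,0,0,0,0,255]]'; python3 fit.py 6.03 top|head -1
```

```text
t: 12.78
tool_pos: [0.4677, 0.0461, 0.2282]
tool_rot: [-0.0, -3.139, 0.001]
contact_force: [1.0, 0.2, -2.4]
opening: 0.0291
fit [7.2150e-01 2.7000e-03 5.9895e+00] res [ 0.003  0.002 -0.001 -0.   ] now q -0.138 t 12.8333 tool [0.4679 0.0465 0.2282] tgt dist before pic mm 0.8
```

```bash
python3 -m jog '[[0,0.8,-1.5,0,0,0,255],[-0.8,4,-1.5,0,0,0,255],[-1.6,8,-1.5,0,0,0,255],[-2.4,12,-1.5,0,0,0,255],[-3.2,16,-1.5,0,0,0,255],[-4.0,20,-1.5,0,0,0,255],[-4.7,23.5,-1,0,0,0,255],[-4.8,24.6,-0.7,0,0,0,255]]'; python3 -m jog '[[0,0,0,0,0,0,255],[0,0,0,0,0,0,255],[0,0,0,0,0,0,255]]'; python3 -c "
from h import *
o=get_obs();print(o['tool_pos'],o['tool_rot'])
cv2.imwrite('pics/s5.png',cv2.resize(get_image('scene')[60:260,240:440,::-1],None,fx=3,fy=3))"
```

```text
t: 13.5
tool_pos: [0.5161, 0.2968, 0.2346]
tool_rot: [0.006, -3.139, -0.003]
contact_force: [-0.5, -0.3, -2.1]
opening: 0.0289
t: 13.75
tool_pos: [0.516, 0.2957, 0.2345]
tool_rot: [0.005, -3.138, -0.001]
contact_force: [0.1, -0.9, -0.3]
opening: 0.0292
[0.51601881 0.29568869 0.23446792] [ 4.62775486e-03 -3.13832739e+00 -1.20477842e-03]
```

View pics/s5.png

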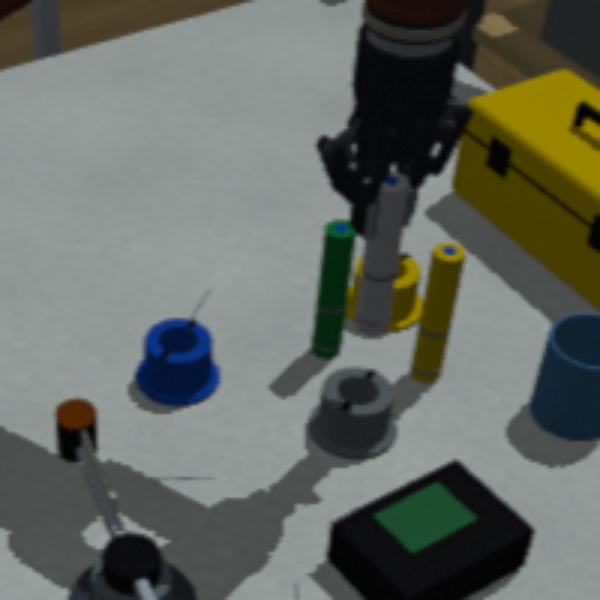

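The nose at (372,327) is almost where it was after the lift, above the empty socket. A 3 mm correction in y, then lower.

```bash
python3 -m jog '[[0,-0.3,0,0,0,0,255],[0,-0.3,1,0,0,0,255],[0,-0.3,3,0,0,0,255],[0,-0.3,5,0,0,0,255],[0,-0.3,6.5,0,0,0,255],[0,-0.3,7.5,0,0,0,255],[0,-0.3,8.5,0,0,0,255],[0,-0.3,9.5,0,0,0,255]]'
```

```text
t: 14.47
tool_pos: [0.5162, 0.2921, 0.1393]
tool_rot: [0.002, -3.14, -0.002]
contact_force: [1.0, 0.3, -1.8]
opening: 0.0291
```

```bash
python3 -m jog '[[0,0,0.8,0,0,0,255],[0,0,1.5,0,0,0,255],[0,0,2.0,0,0,0,255],[0,0,2.3,0,0,0,255],[0,0,2.4,0,0,0,255],[0,0,2.5,0,0,0,255],[0,0,2.5,0,0,0,255]]'
```

```text
t: 15.05
tool_pos: [0.5164, 0.2923, 0.1147]
tool_rot: [0.003, -3.14, -0.003]
contact_force: [0.2, -0.2, -1.6]
opening: 0.029
```

```bash
python3 -m jog '[[0,0,0.1,0,0,0,255],[0,0,0.2,0,0,0,255],[0,0,0.2,0,0,0,255]]'
```

```text
t: 15.3
tool_pos: [0.5171, 0.2926, 0.114]
tool_rot: [-0.003, 3.141, 0.004]
contact_force: [-0.7, 0.1, 1.4]
opening: 0.0291
```

Floor contact (force went from −1.6 to +1.4 N). Release.

```bash
python3 -m jog '[[0,0,0,0,0,0,200],[0,0,0,0,0,0,120],[0,0,0,0,0,0,60],[0,0,0,0,0,0,0],[0,0,0,0,0,0,0],[0,0,0,0,0,0,0],[0,0,0,0,0,0,0],[0,0,0,0,0,0,0]]'; python3 -m jog '[[0,0,-1,0,0,0,0],[0,0,-3,0,0,0,0],[0,0,-6,0,0,0,0],[0,0,-9,0,0,0,0],[0,0,-12,0,0,0,0],[0,0,-14,0,0,0,0],[0,0,-14,0,0,0,0],[0,0,-14,0,0,0,0]]'; python3 -c "
from h import *
i=get_image('scene');cv2.imwrite('pics/s6.png',cv2.resize(i[:,:,::-1],(784,588)))"
```

```text
t: 15.97
tool_pos: [0.5171, 0.2926, 0.114]
tool_rot: [-0.003, 3.141, 0.003]
contact_force: [-0.4, -0.3, -0.0]
opening: 0.0853
t: 16.63
tool_pos: [0.5179, 0.2927, 0.2564]
tool_rot: [-0.003, 3.137, 0.006]
contact_force: [0.1, -1.6, -0.6]
opening: 0.0857
```

View pics/s6.png

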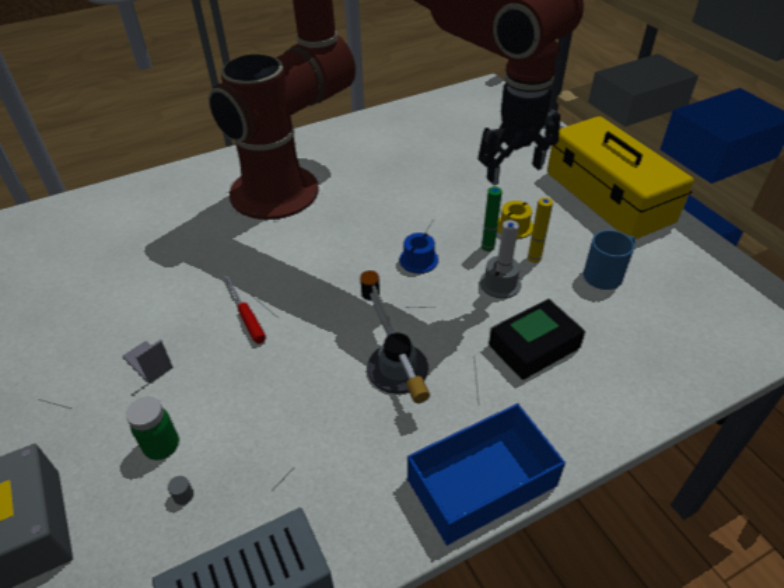

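The probe stands upright in its socket. Its top is at (510,225), or (364,161) in the full frame, against (363.5,160.1) at the start. The gripper is clear and nothing else has moved.

```bash
python3 -c "
from station import *
print(finish_job())"
```

```text
the job is handed in; nothing more can be done
None
```

The job is done and handed in at about t = 16.7 s, well inside the 64 s limit. I got no verdict back.

- **Push and release:** I lifted the white probe and used its side to push the vane's tail to about 0.72 rad (41°). I held it still, then lifted the probe straight off so the tail swung freely.
- **Tracking:** The nose stayed above the target from about t = 6.7 to 12.8 s, roughly 6 s without a break. It was about 25 mm above the cap. The sideways error was 1–2 mm at each look, worked out from the vane's fitted angle and the arm's readings.
- **Slip at the start:** The vane is lighter than nominal (fitted inertia about 0.0026–0.0027 kg m²), so the target briefly ran about 25 mm ahead just after release. I don't count that part in the 6 s.
- **Swing size:** By the fit, the swing fell from 0.72 rad to about 0.2 rad over the tracking.
- **Return:** I lowered the probe until it touched the socket floor, where the vertical force changed from −1.6 to +1.4 N, then released it and backed away.

In the last picture the probe stands upright, its top within about 1 pixel of where it started. The other things on the shelf look unmoved and the gripper touches nothing. I compared those by eye, not by measurement. The two cameras disagreed by about 3–4 mm on the probe's position, within the grip and socket clearance, and by about 0.035 rad on the vane angle at the push.

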